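# Set a recipe stand's leg to its mark and clamp it while holding

### The arm

A 6-joint arm with a two-finger parallel gripper is mounted at the origin on a cart in front of the work surface, level with it; the furniture and walls round the work are solid. World frame = base frame: x ahead of the robot, y to its left, z up, the work surface at z = 0. Lengths are in mm, angles in degrees, forces in N, time in s.
With the tool pointing down it reaches from about 325 to 775 mm from the base axis. Payload 5.5 kg.
Tool frame: the origin (TCP) lies at the very end of the fingers, on their centre line; the grasp point (between the pads) lies 19 mm behind it (manip.grip_depth is the distance from the TCP to the grasp point, in mm); z points along the fingers, x is the direction in which the jaws open and shut, and the axes are right-handed (so a half turn about z gives the same grasp; the last joint's range is limited). The gripper opens to 88 mm and grips with 3 to 60 N. Pads are 20 mm wide; open, the fingers measure 115 mm over their backs; the gripper's body (75 mm by 178 mm) begins 61 mm behind the grasp point.
Start: joints at [-70.17, 5.22, 70.514, -0, 104.267, -3.249], TCP at [235.198, -551.995, 222.631] pointing down, gripper open.
Joint ranges: [-164.24, 164.24], [-49.07, 125.15], [9.68, 141.18], [-86.29, 266.29], [3.28, 154.24], [-151.56, 151.56]. Speed limits (degrees/s): [147.25, 147.25, 172.46, 180, 180, 180].

### API

Orientations are given as a 3x3 rotation matrix whose columns are the frame's x, y, z axes.
In Python, from bench import manip gives the robot as it stands.
- The arm moves only by the tool servo_tool, never from a script. Its argument "series" is a list of rows, each an object of numbers: "dx", "dy", "dz": the shift along the tool's x, y, z as a fraction of full scale; "rx", "ry", "rz": the turn, a rotation vector about the tool's x, y, z as a fraction of full scale. A call has exactly 5 rows; each row shifts and turns the commanded pose from where the row before left it, along the tool's axes as they then stand; what a row does not reach is not made up. Full scale, the value 1, is 0.12 m for a shift and pi/2 rad for a turn. A row lasts 1/8 s, in which the tool goes at most 62.5 mm and 10.7 degrees, less where a joint would pass 70% of its speed; a pose out of reach is approached as far as the arm can. A call with a number of a shift or a turn outside -1 to 1 is refused whole. A call with a gripper value outside its range is refused whole. "claw" is the opening, from -1 (shut) to 1 (fully open), set as the call begins (left out, the last holds). The fingers move at their own pace and stop on an object; the grip force is fixed at half the most. Time passes only in rows, so rows that do not move let the fingers close, or fill a call up. It gives the time, the measured TCP pose, the force and the opening at its end, in the units of the state.
- manip.get_state(): the state, without advancing time (a new reading comes with each control period).
- manip.read_camera(name): name is "scene" or "side" or "wrist"; returns the picture (400x640x3 uint8, red, green, blue); there is no depth.
- manip.camera_params(name): a dict with "K" (3x3 intrinsics, pixels), "origin" and "orientation" of the camera in the world; the wrist camera has in their place "mount" (4x4, takes a point from camera to tool coordinates, whose origin is the TCP and whose axes are the tool frame's). Camera axes: x right, y up, looking along -z (the intrinsics and any distortion apply to the point x, -y, -z); pixel columns grow to the right and rows downward; lengths in mm; the calibration is good to about 2 mm. A picture is of the moment at which its call begins: read the wrist's pose just before it. camera_params takes no time and is no camera call.
- manip.sign_off(): hands the job in, once; it reports no verdict.
The state is a dict: "t": time; "qpos": joint angles; "dq": joint speeds; "joint_torque": joint torques, N m; "eef_pos": TCP position; "orientation": TCP orientation; "ft_force": force on the tool from outside, world axes, zero at the start; "torque": the same for the moment, N m; "finger_gap": finger opening in mm.
Only numpy, scipy, OpenCV 4.12 (cv2) and the standard library are available. Lean on these libraries where they do the work, as an engineer would, in place of code of your own. Each camera call takes 0.05 s, during which the arm holds its last target.

### The job

The recipe stand lies flat with its spring-loaded sliding leg pulled in. Pull the leg out by its grip until its pointer lines up with the index clip, with the cam lever still open, and pause there a moment; then, holding the leg at the mark, squeeze the cam lever fully closed towards the grip. Finish while still holding: grip plate and lever stay pinched together in the gripper with the leg at the mark; leave the lemon, garlic and shaker alone.

Things in the scene. Friction and masses are not known exactly. Their poses are not given: they have to be found in the camera images.
- stand: Wooden panel 350x116x12 mm of a recipe stand, lying flat and fixed; its top is 16 mm above the worktop. Origin: centre of its underside at worktop level. x: the way the leg pulls out; y: towards the edge with scale and index clip; z up. A black hinge block (44 mm wide, 50 mm high) and a square sleeve (25 mm wide, 45 mm high) stand at x -174 to -48 mm, y 0. Behind it a wall cabinet overhangs.
- leg (a joint): How far the leg is pulled out of its sleeve along the stand's x, m: 0 in, 0.10 fully out. A spring pulls it in (2.5 N at 0, 5 N at 0.10, friction about 0.5 N) and draws it back if let go, even with the lever closed. It carries a black head 48 mm along x, y -22 to +34 mm, top 46 mm above the worktop, on which grip and cam lever stand.
- leg_pointer (a point): Tip of the small steel pointer low on the leg's head, on the +y side; at the same place along x as the middle of the grip and lever; 42 mm to +y of the leg's axis, 21 mm above the worktop.
- mark: Small fixed steel index clip, 16 mm wide, on the panel's +y edge, with an upright fin 3 mm thick at x 0 of its frame; axes as the stand's. The leg is at its mark when the pointer's tip has the same x as the fin. Origin at the panel's top; the fin's top is 29 mm above the worktop.
- leg_grip: Steel grip fixed on the leg: upright plate 56 mm along x, 8 mm thick, with a cheek at each end reaching 40 mm to -y: a U open to -y and above. 44 mm between the cheeks, for one finger from above; the finger's side pushing a cheek slides the leg. 46 to 90 mm above the worktop (cheeks from 50). Origin: middle of the plate's outer (-y) face, 68 mm up. Axes as the stand's.
- cam_pad: Black upright thumb pad of the cam lever, 32 mm along x, 10 mm thick, from 50 to 86 mm above the worktop, facing the grip plate. Origin: middle of its outer (+y) face, 68 mm up. It slides in -y towards the grip plate. Over plate and pad it measures 42 mm when open, 26 mm when closed. Axes parallel to the stand's.
- cam (a joint): Cam lever travel, m: 0 open, 0.016 fully closed (end stop). About 3 N moves it; it stays where it is left.
- lemon: Yellow lemon about 78 x 55 x 56 mm, loose bystander behind the stand.
- garlic: Pale garlic bulb about 60 mm, loose bystander to the right of the stand.
- shaker: Small salt shaker 36 mm across, 90 mm high with a light grey cap, loose bystander behind the stand.

How it is judged (in metres and radians):
On the way:
1. the gripper holds the leg at the mark (pointer within 5 mm of the fin) at rest with the cam lever still open (x of leg_pointer in the frame of mark between -0.005 and 0.005 m and value of joint cam below 0.005 m and contact force between the fingers and leg_grip above 1 N and velocity of joint leg between -0.01 and 0.01 m/s), for 0.3 s.
At the end, for the whole second after the job is handed in: The pointer is within 5 mm of the index clip's fin along the leg, the cam lever is closed to at least 13.5 of 16 mm, the leg is still, and the fingers press on both the grip and the lever's pad with more than 2 N each: the program ends holding them (x of leg_pointer in the frame of mark between -0.005 and 0.005 m and value of joint cam above 0.0135 m and contact force between the fingers and leg_grip above 2 N and contact force between the fingers and cam_pad above 2 N and velocity of joint leg between -0.01 and 0.01 m/s); the arm keeps its last pose, push and grip.
It fails at once if the cam lever is more than half closed while the leg is more than 8 mm off the mark (value of joint cam above 0.008 m and (x of leg_pointer in the frame of mark above 0.008 m or x of leg_pointer in the frame of mark below -0.008 m)).
It fails at once if a bystander is moved more than 30 mm (distance of any of lemon, garlic, shaker from where it was at the start of the episode above 0.03 m).
It also fails if it takes over 35 s, if anything falls off the work surface, if the arm or the gripper's body presses on something with over 40 N, if the wrist force passes 120 N, or if a joint passes its speed limit or range.

## Working session

There is one attempt and no reset: what is moved stays moved. The work goes in short steps, Python scripts to look and compute and a tool call to move; the robot and the scene stay as the last step left them, time stands still between calls to the robot, and variables do not carry over. Pictures are saved under pics/ and viewed, and the job is handed in when it is done.

Besides the shell and the picture viewer there is one more tool, called after "Request:" as name(argument=value, ...) on one line, values as JSON. servo_tool: Moves the arm, as the interface text tells. Its arguments: {"type":"object","properties":{"series":{"type":"array"},"claw":{"type":"number"}},"required":["series"]}

```bash
ls; mkdir -p pics; python3 - <<'E'
from bench import manip
import cv2
print(manip.get_state())
for n in ["scene","side","wrist"]:
    p=manip.camera_params(n); print(n,p)
    im=manip.read_camera(n); cv2.imwrite(f"pics/{n}0.png",im[:,:,::-1])
E
```

```text
pics
{'t': 0.0, 'qpos': array([-7.01687046e+01,  5.26115221e+00,  7.05808522e+01, -2.20776258e-04,
        1.04267030e+02, -3.24935428e+00]), 'dq': array([-0.01100304, -0.03927753,  0.01791479, -0.01113425, -0.03189867,
       -0.0410466 ]), 'joint_torque': array([ 3.12584787e-03, -4.46444786e+01, -4.06448722e+01,  7.01691443e-02,
        2.92745756e-02, -1.78635478e-04]), 'eef_pos': array([ 235.10530904, -551.69594829,  221.53745372]), 'orientation': array([[ 3.92024959e-01, -9.19954352e-01, -6.49111662e-04],
       [-9.19952619e-01, -3.92025483e-01,  1.78888391e-03],
       [-1.90015985e-03, -1.04135166e-04, -9.99998189e-01]]), 'ft_force': array([ 0.26227006,  0.63428422, -0.86473544]), 'torque': array([ 0.05233678, -0.03450977, -0.05864794]), 'finger_gap': 87.5268643143699}
scene {'K': array([[484.61970072,   0.        , 324.30671034],
       [  0.        , 484.61970072, 197.85353972],
       [  0.        ,   0.        ,   1.        ]]), 'origin': array([ 66.6996373 , 327.37472808, 898.20969475]), 'orientation': array([[-0.64505096,  0.59491814, -0.47956403],
       [-0.76396409, 
[... 285 characters left out ...]
704,  480.05315471]), 'orientation': array([[ 0.98320682,  0.08609486, -0.16090997],
       [-0.18239064,  0.49336217, -0.85048658],
       [ 0.00616437,  0.86555268,  0.50077995]])}
wrist {'K': array([[323.37191143,   0.        , 325.15582094],
       [  0.        , 323.37191143, 199.96703899],
       [  0.        ,   0.        ,   1.        ]]), 'mount': array([[ 9.99999122e-01, -1.32013606e-03,  1.10853155e-04,
         9.38191332e-01],
       [-1.23512131e-03, -9.59310080e-01, -2.82351987e-01,
        -7.78759000e+01],
       [ 4.79085590e-04,  2.82351603e-01, -9.59310869e-01,
        -1.63280633e+02],
       [ 0.00000000e+00,  0.00000000e+00,  0.00000000e+00,
         1.00000000e+00]])}
```

View pics/scene0.png

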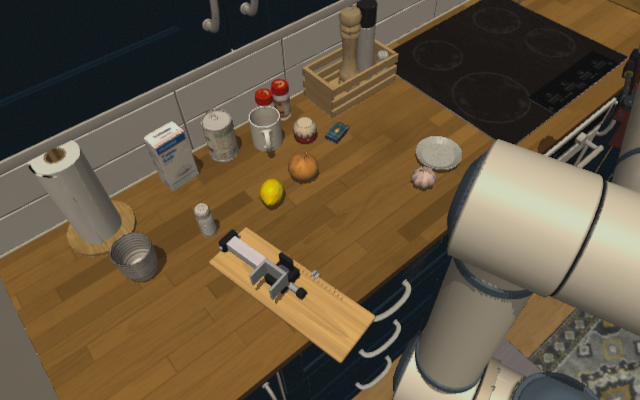

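View pics/side0.png

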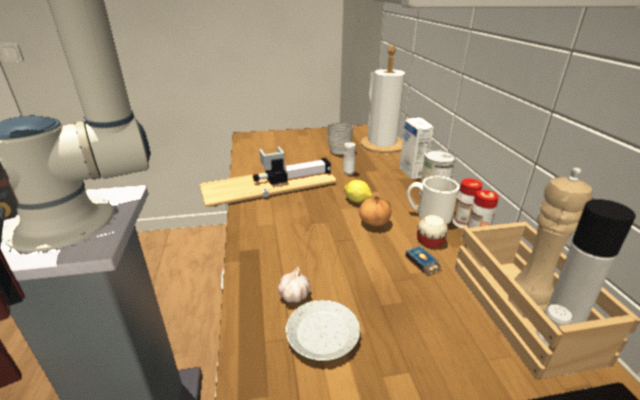

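View pics/wrist0.png

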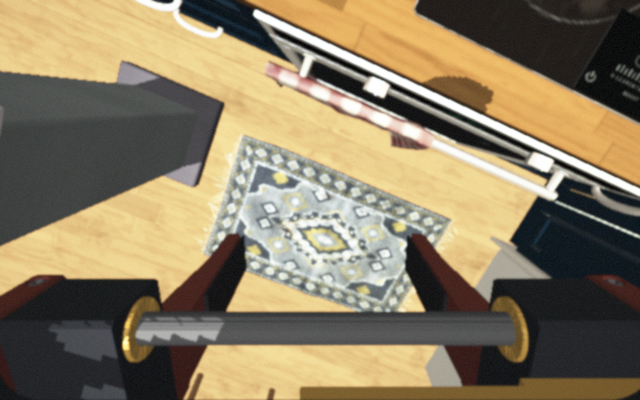

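The scene view shows the stand with the hinge block at about (230,240), grip at (265,272), pad at (288,265) and clip at (315,273). I'll enlarge these areas to read them better.

```bash
python3 - <<'E'
import cv2
a=cv2.imread("pics/scene0.png")[220:370,200:390]
cv2.imwrite("pics/sc_z.png",cv2.resize(a,None,fx=4,fy=4,interpolation=cv2.INTER_CUBIC))
a=cv2.imread("pics/side0.png")[135:215,190:350]
cv2.imwrite("pics/si_z.png",cv2.resize(a,None,fx=5,fy=5,interpolation=cv2.INTER_CUBIC))
E
```

```text
(no output)
```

View pics/sc_z.png

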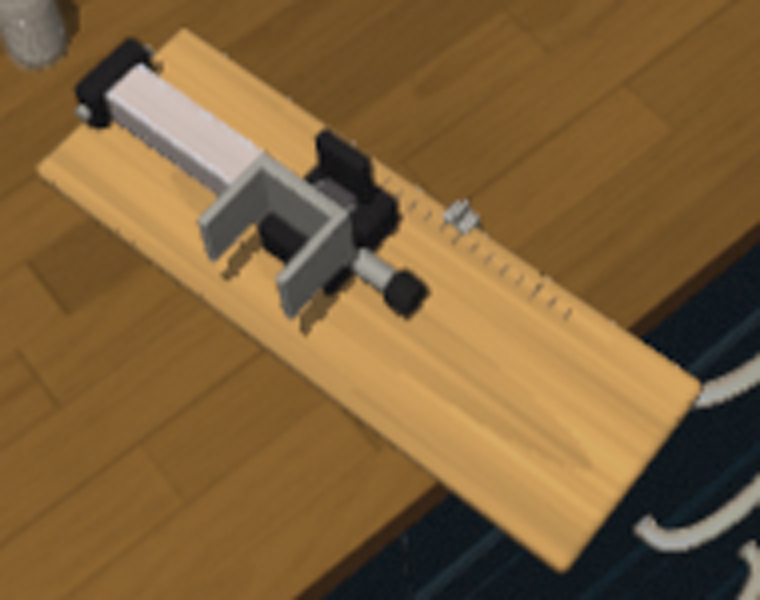

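View pics/si_z.png

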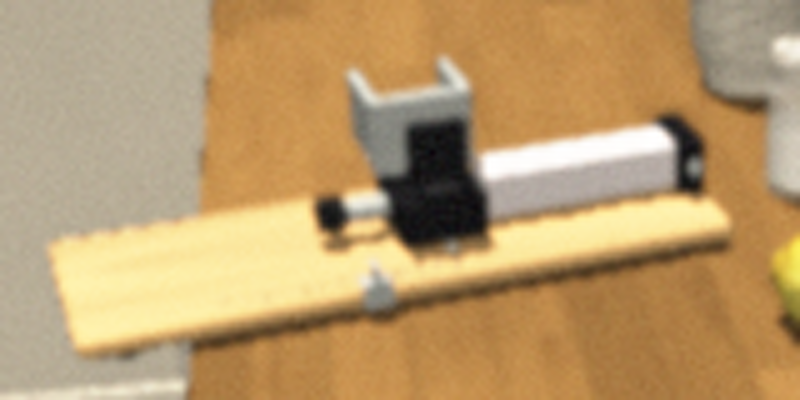

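```bash
cat > h.py <<'E'
import numpy as np
from scipy.optimize import least_squares
from bench import manip
def proj(P,p,R=None,o=None):
    R=p["orientation"] if R is None else R; o=p["origin"] if o is None else o
    c=(np.atleast_2d(P)-o)@R
    K=p["K"]; return np.c_[K[0,0]*c[:,0]/-c[:,2]+K[0,2], K[1,1]*(-c[:,1])/-c[:,2]+K[1,2]]
def wcam(st=None):
    st=st or manip.get_state(); p=dict(manip.camera_params("wrist")); m=p["mount"]
    p["orientation"]=st["orientation"]@m[:3,:3]; p["origin"]=st["eef_pos"]+st["orientation"]@m[:3,3]; return p
def tri(obs): # list of (params, pix)
    f=lambda X: np.concatenate([(proj(X,p)[0]-u) for p,u in obs])
    r=least_squares(f,[450,0,50]); return r.x, np.abs(r.fun).max()
def onz(p,u,z):
    K=p["K"]; d=p["orientation"]@np.array([(u[0]-K[0,2])/K[0,0],-(u[1]-K[1,2])/K[1,1],-1.])
    return p["origin"]+d*(z-p["origin"][2])/d[2]
E
python3 - <<'E'
from h import *
S=manip.camera_params("scene"); D=manip.camera_params("side")
s=lambda a,b:np.array([a/4+200-.4,b/4+220-.4]); d=lambda a,b:np.array([a/5+190-.4,b/5+135-.4])
obs=[(S,s(183,28),(-175,58)),(S,s(38,168),(-175,-58)),(S,s(700,383),(175,58)),(S,s(562,562),(175,-58)),
(D,d(727,226),(-175,58)),(D,d(78,345),(175,58)),(D,d(50,243),(175,-58))]
def f(v):
    c,n=np.cos(v[2]),np.sin(v[2]); out=[]
    for p,u,q in obs:
        P=[v[0]+c*q[0]-n*q[1],v[1]+n*q[0]+c*q[1],v[3]]; out.append(proj(P,p)[0]-u)
    return np.concatenate(out)
r=least_squares(f,[500,0,-2.5,16]); v=r.x; print(v,np.degrees(v[2]),r.fun.round(1))
c,n=np.cos(v[2]),np.sin(v[2]); R=np.array([[c,-n,0],[n,c,0],[0,0,1]]); o=np.array([v[0],v[1],0])
L=lambda X:((X-o)@R).round(1)
for nm,a,b in [("plate near",s(355,212),d(372,105)),("plate far",s(262,155),d(470,92)),("tip far",s(200,220),d(443,60)),("tip near",s(283,283),d(350,72)),("fin top",s(462,203),d(376,265))]:
    X,e=tri([(S,a),(D,b)]); print(nm,X.round(1),e.round(1),L(X))
print("pointer z21",L(onz(D,d(452,245),21)), "pad top",[L(onz(S,s(*q),86)) for q in [(320,132),(372,165)]])
np.save("stand.npy",v)
print("lemon,shaker,garlic",onz(S,(272,193),25),onz(S,(205,220),45),onz(S,(423,177),25))
E
```

```text
[478.21951912  95.04211282  -2.93340625  13.47030003] -168.07179750766272 [-0.  -1.2 -1.8 -0.3  1.2 -0.5  0.   1.8  1.6 -0.  -0.4  0.8 -0.5  0.4]
plate near [468.7  96.   88.5] 0.9 [ 9.1 -2.9 88.5]
plate far [522.7 110.6  86.8] 0.2 [-46.8  -6.   86.8]
tip far [512.2 154.2  88.2] 0.2 [-45.4 -50.8  88.2]
tip near [460.2 143.9  88.4] 0.5 [  7.5 -51.6  88.4]
fin top [465.4  34.2  28.8] 0.1 [25.1 56.9 28.8]
pointer z21 [-21.2  35.9  21. ] pad top [array([-32.9,  21.2,  86. ]), array([-0.6, 22.5, 86. ])]
lemon,shaker,garlic [688.90278581 -20.91801806  25.        ] [709.5362833  141.82443731  45.        ] [ 494.01960275 -319.4555724    25.        ]
```

Request:
servo_tool(series=[{"rz": 0.062}, {"rz": 0.062}, {"dx": -0.4, "dy": -0.27}, {"dx": -0.4, "dy": -0.27}, {"dx": -0.4, "dy": -0.27}], claw=0.68)

```text
validation failed for argument at $.se...
```

Request:
servo_tool(series=[{"dx": 0, "dy": 0, "dz": 0, "rx": 0, "ry": 0, "rz": 0.062}, {"dx": 0, "dy": 0, "dz": 0, "rx": 0, "ry": 0, "rz": 0.062}, {"dx": -0.4, "dy": -0.27, "dz": 0, "rx": 0, "ry": 0, "rz": 0}, {"dx": -0.4, "dy": -0.27, "dz": 0, "rx": 0, "ry": 0, "rz": 0}, {"dx": -0.4, "dy": -0.27, "dz": 0, "rx": 0, "ry": 0, "rz": 0}], claw=0.68)

```text
t: 0.78
eef_pos: [300.9, -389.4, 222.2]
orientation: [[0.206, -0.979, -0.0], [-0.979, -0.206, 0.001], [-0.001, -0.0, -1.0]]
ft_force: [0.7, 0.1, 0.4]
finger_gap: 73.8
```

Request:
servo_tool(series=[{"dx": -0.4, "dy": -0.27, "dz": 0, "rx": 0, "ry": 0, "rz": 0}, {"dx": -0.4, "dy": -0.27, "dz": 0, "rx": 0, "ry": 0, "rz": 0}, {"dx": -0.4, "dy": -0.27, "dz": 0, "rx": 0, "ry": 0, "rz": 0}, {"dx": -0.4, "dy": -0.27, "dz": 0, "rx": 0, "ry": 0, "rz": 0}, {"dx": -0.4, "dy": -0.27, "dz": 0, "rx": 0, "ry": 0, "rz": 0}])

```text
t: 1.4
eef_pos: [409.8, -120.9, 222.5]
orientation: [[0.206, -0.978, 0.0], [-0.978, -0.206, -0.0], [0.0, -0.0, -1.0]]
ft_force: [1.6, -0.1, 0.0]
finger_gap: 73.6
```

Request:
servo_tool(series=[{"dx": -0.4, "dy": -0.27, "dz": 0, "rx": 0, "ry": 0, "rz": 0}, {"dx": -0.4, "dy": -0.27, "dz": 0, "rx": 0, "ry": 0, "rz": 0}, {"dx": -0.4, "dy": -0.27, "dz": 0, "rx": 0, "ry": 0, "rz": 0}, {"dx": 0, "dy": 0, "dz": 0, "rx": 0, "ry": 0, "rz": 0}, {"dx": 0, "dy": 0, "dz": 0, "rx": 0, "ry": 0, "rz": 0}])

```text
t: 2.02
eef_pos: [474.6, 37.9, 222.3]
orientation: [[0.207, -0.978, -0.001], [-0.978, -0.207, -0.001], [0.0, 0.001, -1.0]]
ft_force: [-0.2, 0.4, -1.2]
finger_gap: 73.7
```

```bash
python3 - <<'E'
from h import *
import cv2,pickle
w=wcam(); im=manip.read_camera("wrist"); cv2.imwrite("pics/w1.png",im[:,:,::-1]); pickle.dump(w,open("w1.pkl","wb"))
E
```

```text
(no output)
```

View pics/w1.png

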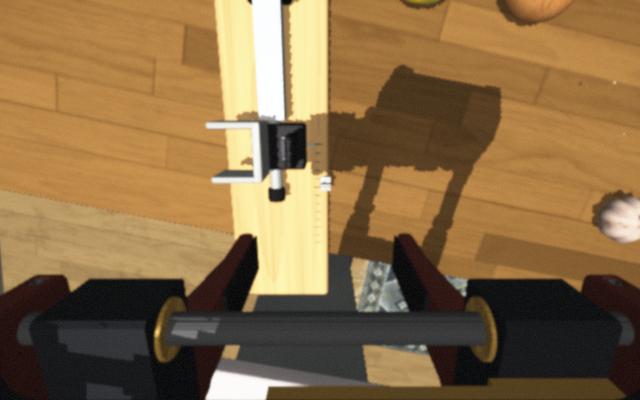

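Request:
servo_tool(series=[{"dx": -0.22, "dy": -0.14, "dz": 0, "rx": 0, "ry": 0, "rz": 0}, {"dx": -0.22, "dy": -0.14, "dz": 0, "rx": 0, "ry": 0, "rz": 0}, {"dx": 0, "dy": 0, "dz": 0, "rx": 0, "ry": 0, "rz": 0}, {"dx": 0, "dy": 0, "dz": 0, "rx": 0, "ry": 0, "rz": 0}, {"dx": 0, "dy": 0, "dz": 0, "rx": 0, "ry": 0, "rz": 0}])

```text
t: 2.7
eef_pos: [496.7, 95.5, 222.9]
orientation: [[0.205, -0.979, 0.0], [-0.979, -0.205, -0.0], [0.0, -0.0, -1.0]]
ft_force: [0.2, 0.0, 0.5]
finger_gap: 74.0
```

```bash
python3 - <<'E'
from h import *
import cv2,pickle
w=wcam(); im=manip.read_camera("wrist"); cv2.imwrite("pics/w2.png",im[:,:,::-1]); pickle.dump(w,open("w2.pkl","wb"))
E
```

```text
(no output)
```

View pics/w2.png

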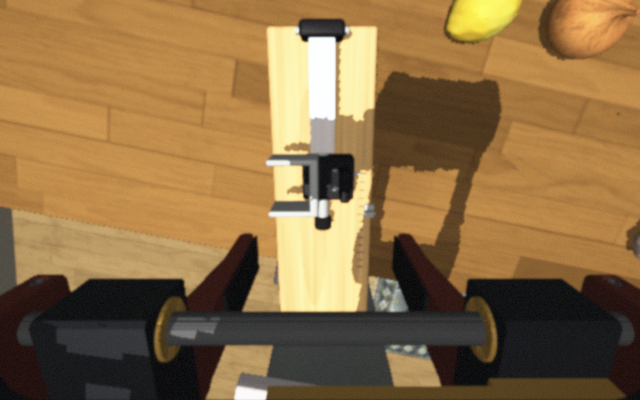

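Both wrist views show the stand upright in the picture, hinge at the top and clip on the right: grip at about (265,150) then (312,188), fin at (326,183) then (369,210). I'll zoom in on both.

```bash
python3 - <<'E'
import cv2,numpy as np
a=cv2.imread("pics/w1.png")[110:210,200:340]; b=cv2.imread("pics/w2.png")[145:245,255:385]
z=lambda a:cv2.resize(a,None,fx=5,fy=5,interpolation=cv2.INTER_CUBIC)
cv2.imwrite("pics/w1z.png",z(a)); cv2.imwrite("pics/w2z.png",z(b))
E
```

```text
(no output)
```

View pics/w1z.png

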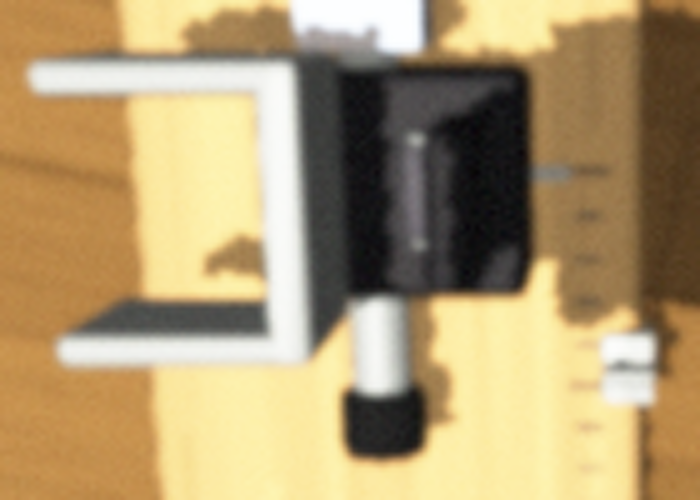

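View pics/w2z.png

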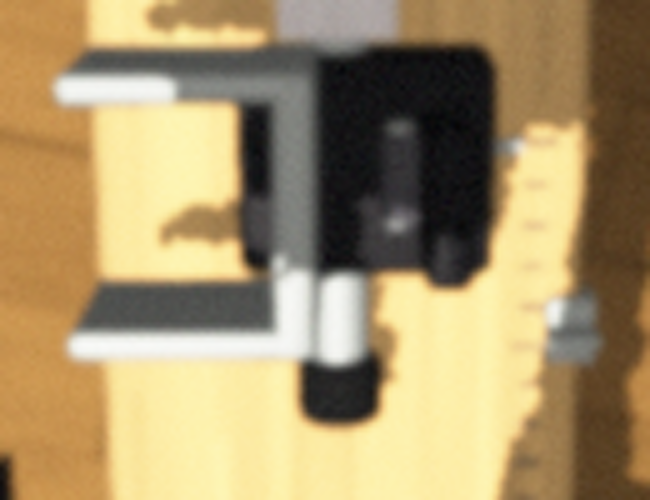

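```bash
python3 - <<'E'
from h import *
import pickle
S=manip.camera_params("scene"); D=manip.camera_params("side")
w1=pickle.load(open("w1.pkl","rb"));w2=pickle.load(open("w2.pkl","rb"))
a=lambda x,y:np.array([x/5+200-.4,y/5+110-.4]); b=lambda x,y:np.array([x/5+255-.4,y/5+145-.4])
s=lambda a,b:np.array([a/4+200-.4,b/4+220-.4]); d=lambda a,b:np.array([a/5+190-.4,b/5+135-.4])
v=np.load("stand.npy");c,n=np.cos(v[2]),np.sin(v[2]); R=np.array([[c,-n,0],[n,c,0],[0,0,1]]); o=np.array([v[0],v[1],0])
L=lambda X:((X-o)@R).round(1)
for nm,p,q in [("pointer",(572,173),(520,146)),("fin",(630,367),(572,330)),("tip near bot",(62,365),(72,358)),("tip far",(30,85),(57,98)),("U near",(270,335),(277,332)),("U far",(258,92),(275,100)),("plate+y near",(310,362),(317,358))]:
    X,e=tri([(w1,a(*p)),(w2,b(*q))]); print(nm,X.round(1),L(X),e.round(1))
for z,p,q in [(21,(572,173),(520,146)),(27,(630,367),(572,330)),(90,(62,365),(72,358)),(90,(270,335),(277,332)),(90,(258,92),(275,100))]:
    print(z,L(onz(w1,a(*p),z)),L(onz(w2,b(*q),z)))
print("pointer scene-side", L(onz(D,d(452,245),21)))
# axis angle: cheek/plate direction
E
```

```text
pointer [506.2  56.8  16.9] [-19.5  43.2  16.9] 0.2
fin [465.7  34.6  19.8] [24.8 56.5 19.8] 0.1
tip near bot [460.1 142.8  88.7] [  7.9 -50.5  88.7] 0.1
tip far [510.7 153.2  91.7] [-43.8 -50.2  91.7] 0.1
U near [474.7 104.8  91.8] [  1.4 -10.3  91.8] 0.0
U far [517.8 114.   88.4] [-42.6 -10.4  88.4] 0.3
plate+y near [471.8  96.4  94.2] [ 6.  -2.7 94.2] 0.1
21 [-20.1  43.5  21. ] [-20.1  42.7  21. ]
27 [23.  56.6 27. ] [22.5 55.5 27. ]
90 [  7.7 -50.1  90. ] [  7.3 -50.2  90. ]
90 [  1.9 -10.7  90. ] [  2.  -10.4  90. ]
90 [-42.5 -10.2  90. ] [-43.2 -10.1  90. ]
pointer scene-side [-21.2  35.9  21. ]
```

Request:
servo_tool(series=[{"dx": -0.007, "dy": -0.017, "dz": 0.3, "rx": 0, "ry": 0, "rz": 0}, {"dx": 0, "dy": 0, "dz": 0.3, "rx": 0, "ry": 0, "rz": 0}, {"dx": 0, "dy": 0, "dz": 0.3, "rx": 0, "ry": 0, "rz": 0}, {"dx": 0, "dy": 0, "dz": 0, "rx": 0, "ry": 0, "rz": 0}, {"dx": 0, "dy": 0, "dz": 0, "rx": 0, "ry": 0, "rz": 0}])

```text
t: 3.38
eef_pos: [499.2, 97.8, 116.4]
orientation: [[0.206, -0.979, 0.002], [-0.979, -0.206, 0.0], [0.0, -0.002, -1.0]]
ft_force: [-0.0, -0.5, 0.3]
finger_gap: 73.8
```

```bash
python3 - <<'E'
from h import *
import cv2,pickle
w=wcam(); 
for n in ["wrist","scene","side"]:
    im=manip.read_camera(n); cv2.imwrite(f"pics/{n}3.png",im[:,:,::-1])
a=cv2.imread("pics/scene3.png")[200:350,180:370]; b=cv2.imread("pics/side3.png")[110:210,220:360]
z=lambda a:cv2.resize(a,(400,int(a.shape[0]*400/a.shape[1])),interpolation=cv2.INTER_CUBIC)
A,B=z(a),z(b); h=min(A.shape[0],B.shape[0]); cv2.imwrite("pics/ss3.png",cv2.hconcat([A[:h],B[:h]]))
E
```

```text
(no output)
```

View pics/wrist3.png

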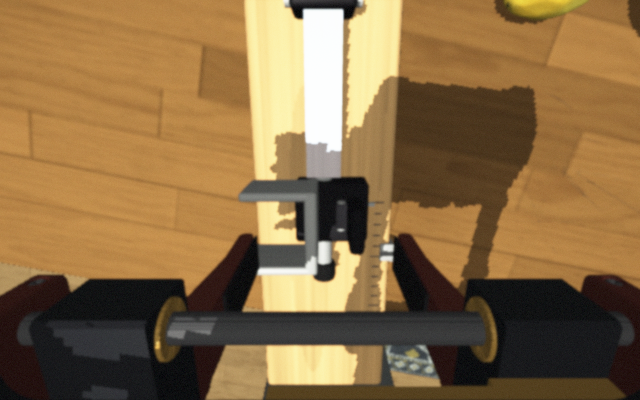

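View pics/ss3.png

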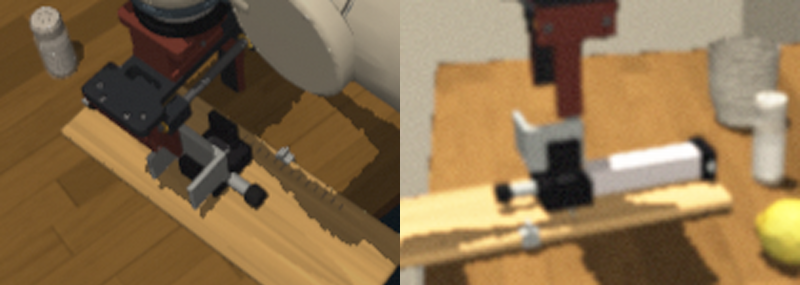

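Wrist view: the left fingertip (250,240) hangs over the U's interior and the right one (397,240) outside the pad. Side view shows the finger aligned with the U at about (568,110). I'll go on down.

Request:
servo_tool(series=[{"dx": 0.007, "dy": 0.006, "dz": 0.13, "rx": 0, "ry": 0, "rz": 0}, {"dx": 0, "dy": 0, "dz": 0.13, "rx": 0, "ry": 0, "rz": 0}, {"dx": 0, "dy": 0, "dz": 0.13, "rx": 0, "ry": 0, "rz": 0}, {"dx": 0, "dy": 0, "dz": 0.13, "rx": 0, "ry": 0, "rz": 0}, {"dx": 0, "dy": 0, "dz": 0, "rx": 0, "ry": 0, "rz": 0}])

```text
t: 4.15
eef_pos: [496.9, 97.0, 50.0]
orientation: [[0.207, -0.978, -0.004], [-0.978, -0.207, -0.0], [-0.0, 0.004, -1.0]]
ft_force: [-0.5, -0.7, 0.0]
finger_gap: 73.9
```

Request:
servo_tool(series=[{"dx": 0, "dy": 0.07, "dz": -0.02, "rx": 0, "ry": 0, "rz": 0}, {"dx": 0, "dy": 0.08, "dz": 0, "rx": 0, "ry": 0, "rz": 0}, {"dx": 0, "dy": 0.1, "dz": 0, "rx": 0, "ry": 0, "rz": 0}, {"dx": 0, "dy": 0.1, "dz": 0, "rx": 0, "ry": 0, "rz": 0}, {"dx": 0, "dy": 0.06, "dz": 0, "rx": 0, "ry": 0, "rz": 0}])

```text
t: 4.78
eef_pos: [449.9, 86.9, 55.7]
orientation: [[0.206, -0.978, 0.002], [-0.978, -0.206, 0.0], [0.0, -0.002, -1.0]]
ft_force: [4.9, 0.5, 3.1]
finger_gap: 73.8
```

```bash
cat > look.py <<'E'
import sys
from h import *
import cv2,pickle
k=sys.argv[1]
w=wcam(); pickle.dump(w,open(f"w{k}.pkl","wb"))
for n in ["wrist","side","scene"]:
    im=manip.read_camera(n); cv2.imwrite(f"pics/{n}{k}.png",im[:,:,::-1])
P=[manip.get_state()]; 
print(P[0]["t"],P[0]["eef_pos"].round(1),P[0]["ft_force"].round(1),P[0]["finger_gap"])
b=cv2.imread(f"pics/side{k}.png")[110:210,220:360]
cv2.imwrite(f"pics/sz{k}.png",cv2.resize(b,None,fx=5,fy=5,interpolation=cv2.INTER_CUBIC))
b=cv2.imread(f"pics/wrist{k}.png")[170:330,230:430]
cv2.imwrite(f"pics/wz{k}.png",cv2.resize(b,None,fx=3.5,fy=3.5,interpolation=cv2.INTER_CUBIC))
E
python3 look.py 4
```

```text
4.925 [449.9  86.9  55.1] [3.  1.1 1.8] 73.91698072321898
```

View pics/wrist4.png

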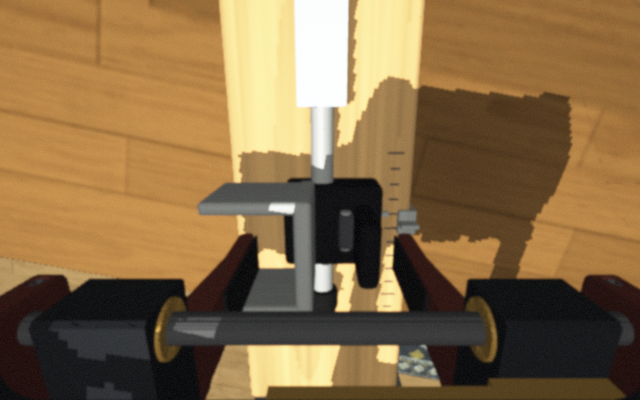

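View pics/sz4.png

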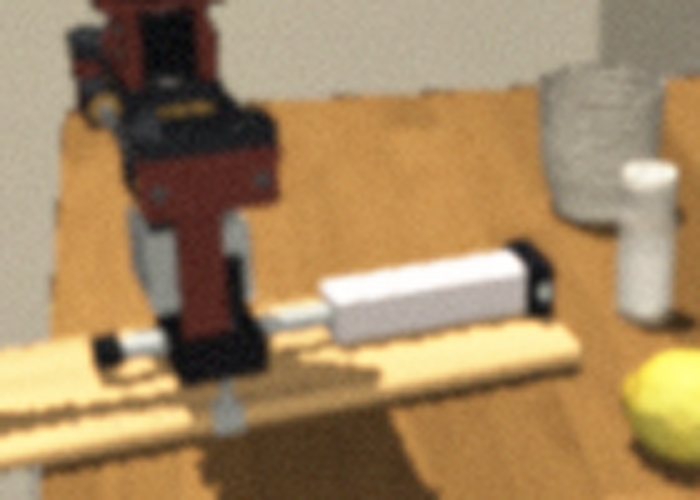

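View pics/scene4.png

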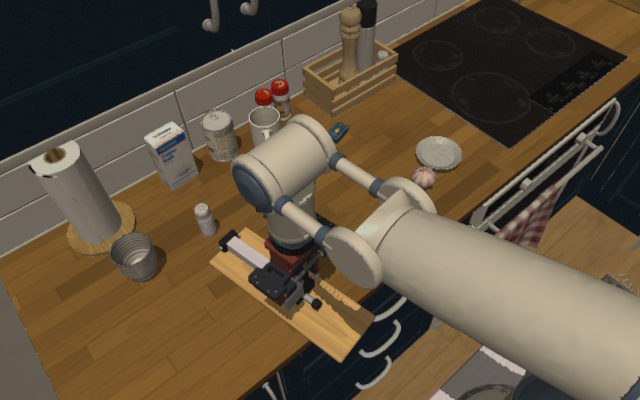

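```bash
python3 - <<'E'
import cv2
b=cv2.imread("pics/wrist4.png")[185:265,340:440]
cv2.imwrite("pics/wf4.png",cv2.resize(b,None,fx=7,fy=7,interpolation=cv2.INTER_CUBIC))
E
```

```text
(no output)
```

View pics/wf4.png

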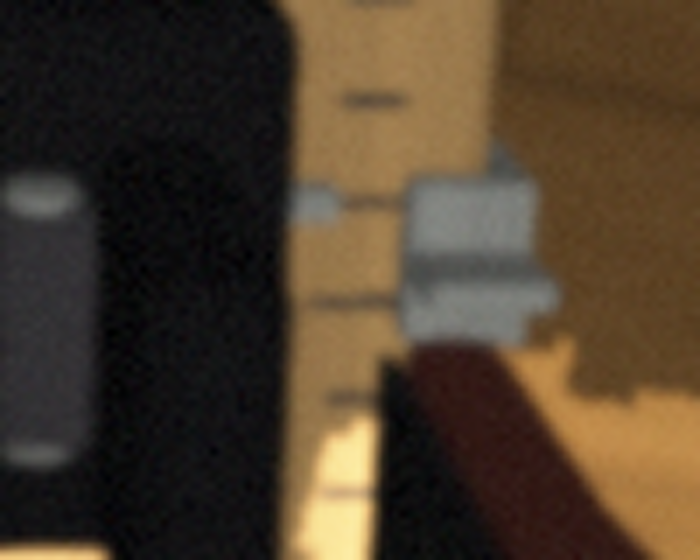

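```bash
python3 - <<'E'
from h import *
import pickle
w=pickle.load(open("w4.pkl","rb")); st=manip.get_state()
v=np.load("stand.npy");c,n=np.cos(v[2]),np.sin(v[2]); R=np.array([[c,-n,0],[n,c,0],[0,0,1]]); o=np.array([v[0],v[1],0])
L=lambda X:((X-o)@R).round(1)
f=lambda x,y:np.array([x/7+340-.4,y/7+185-.4])
for q,z in [((342,205),21),((470,180),16.5),((470,342),16.5),((470,280),29),((470,250),18),((470,290),29)]: print(q,z,L(onz(w,f(*q),z)))
print("tcp",L(st["eef_pos"]),"tick",[L(onz(w,f(370,y),16)) for y in (100,202,301)])
E
```

```text
(342, 205) 21 [18.9 43.9 21. ]
(470, 180) 16.5 [17.9 56.7 16.5]
(470, 342) 16.5 [34.3 57.9 16.5]
(470, 280) 29 [23.2 54.1 29. ]
(470, 250) 18 [24.3 56.8 18. ]
(470, 290) 29 [24.2 54.2 29. ]
tcp [29.4  2.1 55.1] tick [array([10.2, 47. , 16. ]), array([20.3, 47.6, 16. ]), array([30.3, 48.2, 16. ])]
```

Pointer tip is at (389,214) and the fin at about (407,225) in the wrist picture, so roughly 6.3 mm is left to pull.

Request:
servo_tool(series=[{"dx": 0, "dy": 0.027, "dz": 0, "rx": 0, "ry": 0, "rz": 0}, {"dx": 0, "dy": 0.026, "dz": 0, "rx": 0, "ry": 0, "rz": 0}, {"dx": 0, "dy": 0, "dz": 0, "rx": 0, "ry": 0, "rz": 0}, {"dx": 0, "dy": 0, "dz": 0, "rx": 0, "ry": 0, "rz": 0}, {"dx": 0, "dy": 0, "dz": 0, "rx": 0, "ry": 0, "rz": 0}])

```text
t: 5.55
eef_pos: [443.6, 85.6, 54.4]
orientation: [[0.207, -0.978, -0.001], [-0.978, -0.207, -0.0], [-0.0, 0.001, -1.0]]
ft_force: [4.4, 1.1, 2.5]
finger_gap: 73.5
```

```bash
python3 look.py 5; python3 - <<'E'
import cv2
b=cv2.imread("pics/wrist5.png")[185:265,340:440]
cv2.imwrite("pics/wf5.png",cv2.resize(b,None,fx=7,fy=7,interpolation=cv2.INTER_CUBIC))
E
```

```text
5.7 [443.7  85.6  54.4] [2.7 2.1 2.2] 73.68394021673534
```

View pics/wf5.png

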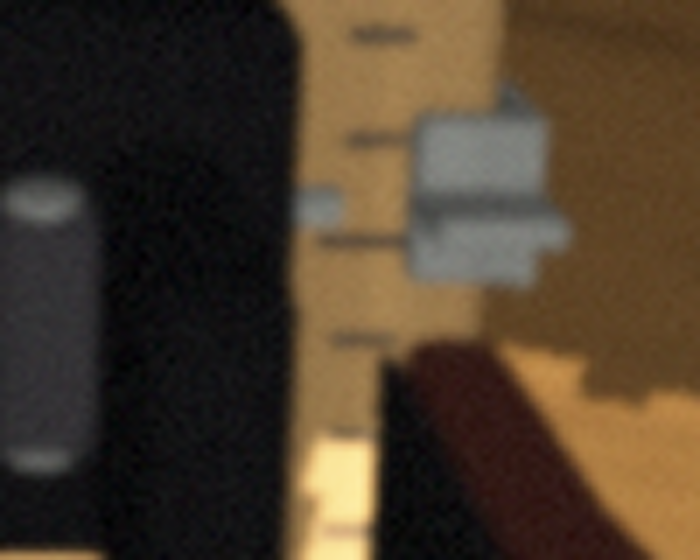

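View pics/sz5.png

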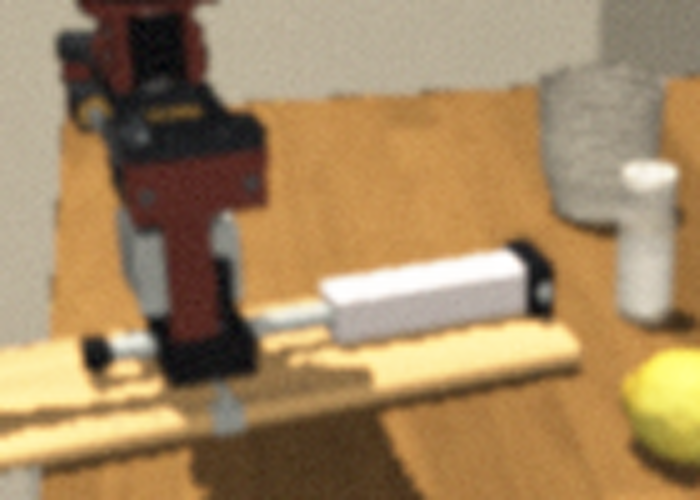

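Pointer tip (389,214) is now level with the fin, within about 0.5 mm. Clip base rows 118–280 in the zoom, pointer row 205. The lever is still open. I'll pause here.

Request:
servo_tool(series=[{"dx": 0.003, "dy": 0.003, "dz": 0, "rx": 0, "ry": 0, "rz": 0}, {"dx": 0, "dy": 0, "dz": 0, "rx": 0, "ry": 0, "rz": 0}, {"dx": 0, "dy": 0, "dz": 0, "rx": 0, "ry": 0, "rz": 0}, {"dx": 0, "dy": 0, "dz": 0, "rx": 0, "ry": 0, "rz": 0}, {"dx": 0, "dy": 0, "dz": 0, "rx": 0, "ry": 0, "rz": 0}])

```text
t: 6.32
eef_pos: [443.3, 85.5, 54.4]
orientation: [[0.207, -0.978, -0.0], [-0.978, -0.207, 0.001], [-0.001, 0.0, -1.0]]
ft_force: [3.7, 4.0, -0.0]
finger_gap: 74.2
```

Request:
servo_tool(series=[{"dx": 0, "dy": 0, "dz": 0, "rx": 0, "ry": 0, "rz": 0}, {"dx": 0, "dy": 0, "dz": 0, "rx": 0, "ry": 0, "rz": 0}, {"dx": 0, "dy": 0, "dz": 0, "rx": 0, "ry": 0, "rz": 0}, {"dx": 0, "dy": 0, "dz": 0, "rx": 0, "ry": 0, "rz": 0}, {"dx": 0, "dy": 0, "dz": 0, "rx": 0, "ry": 0, "rz": 0}], claw=-1)

```text
t: 6.95
eef_pos: [443.3, 85.5, 54.6]
orientation: [[0.207, -0.978, -0.0], [-0.978, -0.207, 0.001], [-0.001, 0.0, -1.0]]
ft_force: [0.8, 14.0, 0.4]
finger_gap: 27.4
```

Request:
servo_tool(series=[{"dx": 0, "dy": 0, "dz": 0, "rx": 0, "ry": 0, "rz": 0}, {"dx": 0, "dy": 0, "dz": 0, "rx": 0, "ry": 0, "rz": 0}, {"dx": 0, "dy": 0, "dz": 0, "rx": 0, "ry": 0, "rz": 0}, {"dx": 0, "dy": 0, "dz": 0, "rx": 0, "ry": 0, "rz": 0}, {"dx": 0, "dy": 0, "dz": 0, "rx": 0, "ry": 0, "rz": 0}])

```text
t: 7.58
eef_pos: [443.2, 86.5, 54.6]
orientation: [[0.207, -0.978, -0.001], [-0.978, -0.207, 0.002], [-0.002, 0.0, -1.0]]
ft_force: [2.2, 6.8, -0.2]
finger_gap: 25.1
```

```bash
python3 look.py 6; python3 - <<'E'
import cv2
b=cv2.imread("pics/wrist6.png")[185:265,340:440]
cv2.imwrite("pics/wf6.png",cv2.resize(b,None,fx=7,fy=7,interpolation=cv2.INTER_CUBIC))
E
```

```text
7.725 [443.2  86.5  54.6] [ 2.2  8.  -0.4] 25.604586222485917
```

View pics/wf6.png

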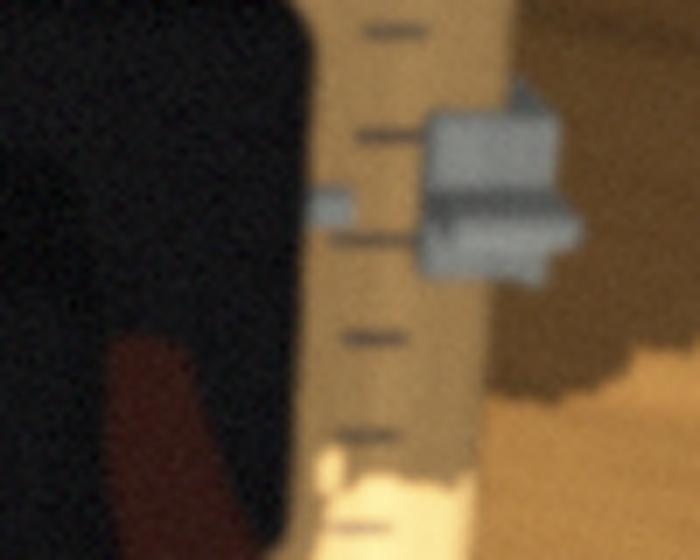

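View pics/wrist6.png

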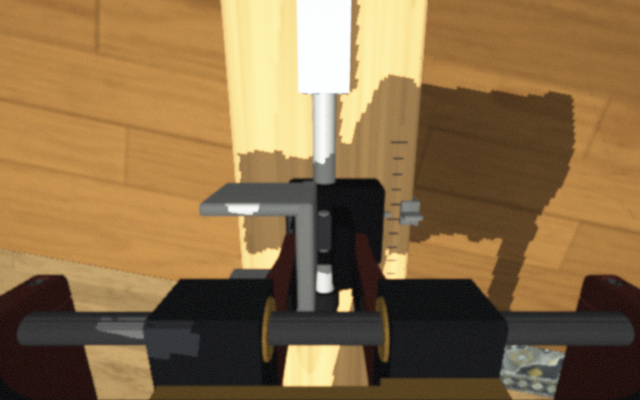

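View pics/sz6.png

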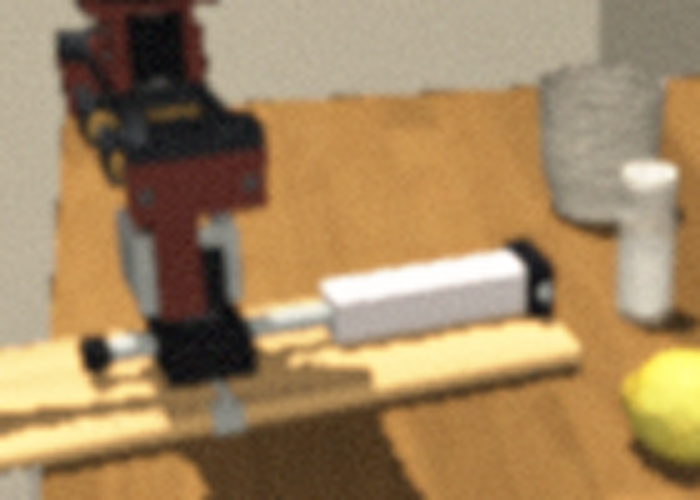

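The finger gap is 25.1–25.6 mm against 26 mm nominal closed, so the lever is fully in. The pointer (zoom row 207) is still level with the fin and the leg hasn't moved, so I'm handing in.

```bash
python3 - <<'E'
from bench import manip
s=manip.get_state(); print(s["t"],s["finger_gap"],s["ft_force"]); print(manip.sign_off())
E
```

```text
7.725 25.604586222485917 [ 2.23033777  8.00448116 -0.40648056]
the job is handed in; nothing more can be done
None
```

I handed the job in at 7.7 s with the leg at its mark and the lever closed. Sign-off gives no verdict, so this rests on my last measurements.

I put one finger down into the grip's U and pulled the leg out about 45 mm by its near cheek. With the lever open I held it still at the mark for over 0.6 s, with about 4–5 N on the wrist. I then squeezed the lever shut without moving the arm, and the gripper is still holding grip plate and pad together.

**Pointer:** in the last wrist picture its tip is level with the fin, within about 1 mm.

**Lever:** the finger gap read 25.1–25.6 mm, and nominal fully closed is 26 mm, so the lever is at its end stop.

**Wrist force:** about 8 N sideways remains, because the gripper sits about 1 mm off centre. The two fingers' forces were not measured separately. With the grip at about 30 N, I expect both to be well above 2 N.

**Bystanders:** I never went near the lemon, garlic or shaker. The lemon and shaker look unmoved in the last side view; the garlic was last seen before the squeeze, and was in place then.

**Disagreement:** the first fit from the two fixed cameras put the panel top at 13.5 mm instead of 16 mm. I set the final position by comparing pointer and fin directly in the wrist pictures instead.

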